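# Weigh a sample tin on the sprung hook scale and tray it

### The arm

A 6-joint arm with a two-finger parallel gripper is mounted at the origin on a cart in front of the work surface, level with it; the furniture and walls round the work are solid. World frame = base frame: x ahead of the robot, y to its left, z up, the work surface at z = 0. Lengths are in mm, angles in rad, forces in N, time in s.
With the tool pointing down it reaches from about 350 to 875 mm from the base axis. Payload 4.2 kg.
Tool frame: the origin (TCP) lies between the finger pads, 19 mm behind the fingertips; this is the grasp point; z points along the fingers, y is the line along which they close (so a half turn about z gives the same grasp; the last joint's range is limited). The gripper opens to 85 mm and grips with 20 to 120 N. Pads are 22 mm wide; open, the fingers measure 114 mm over their backs; the gripper's body (76 mm by 85 mm) begins 54 mm behind the grasp point. The pads swing forward as they close: fully open they stand 13 mm farther back than shut.
Start: joints at [0.259, 0.385, 0.008, 0, -1.194, -0.259], TCP at [624.979, 0.025, 250.012] pointing down, gripper open.
Joint ranges: [-3.14, 3.14], [-1.21, 2.06], [-1.07, 1.41], [-3.16, 2.05], [-2.99, -0.16], [-3.1, 3.1]. Speed limits (rad/s): [2.79, 2.79, 3.14, 3.14, 3.14, 3.14].

### API

Orientations are given as a unit quaternion [x, y, z, w].
In Python, from bench import arm gives the robot as it stands.
- The arm moves only by the shell command python3 -m pendant 'ROWS'. ROWS is JSON, a list of rows, each a list of 7 numbers: the shift along the tool's x, y, z in m, then the turn, a rotation vector about the tool's x, y, z in degrees, then the finger opening in m, from 0 to 0.0854. In form: [[x, y, z, wx, wy, wz, fingers], ...]. A call has 1 to 12 rows; each row shifts and turns the commanded pose from where the row before left it, along the tool's axes as they then stand; what a row does not reach is not made up. A row lasts 1/10 s, in which the tool goes at most 50 mm and 8.59 degrees, less where a joint would pass 70% of its speed; a pose out of reach is approached as far as the arm can. A call is refused whole if a number of a shift passes 0.05 or a number of a turn 8.59, either way. A call with a gripper value outside its range is refused whole. The fingers move at their own pace and stop on an object; the grip force is fixed at half the most. Time passes only in rows, so rows that do not move let the fingers close. It gives the time, the measured TCP pose, the force, the opening and the grip force at its end, in the units of the state.
- arm.read_state(): the state, without advancing time (a new reading comes with each control period).
- arm.get_image(name): name is "scene" or "side" or "wrist"; returns a dict with "image" (480x640x3 uint8, red, green, blue), "fx", "fy", "cx", "cy" (pixels), "xyz" and "rotation" of the camera in the world. Camera axes: x right, y down, z forward; pixel columns grow to the right and rows downward; lengths in mm; the calibration is good to about 2 mm. A picture is of the moment at which its call begins. There is no depth.
- arm.job_done(): hands the job in; it is judged then, once.
The state is a dict: "clock": time; "joints": joint angles; "joint_vel": joint speeds; "joint_efforts": joint torques, N m; "position": TCP position; "ee_rot": TCP orientation; "contact_force": force on the tool from outside, world axes, zero at the start; "wrist_torque": the same for the moment, N m; "gripper_width": finger opening in mm; "grasp_force": force on a finger pad.
Only numpy, scipy, OpenCV 4.12 (cv2) and the standard library are available. Lean on these libraries where they do the work, as an engineer would, in place of code of your own. Each camera call takes 0.05 s, during which the arm holds its last target. There are 200 camera calls.

### The job

Weigh the closed sample tin, whose filling is unknown: hang it by the bar of its stirrup in the V seat of the bench scale's sprung hook, easing the weight over gradually so that the hook never drops, springs up or bounces, even as you let go, and is never pressed near its stop. Let go and leave it hanging still for at least a second and a half, so that the reading settles. Then ease it off the hook just as gently and set it down softly, upright, in the wooden tray, leaving the scale empty and the other things where they are.

Things in the scene. Friction and masses are not known exactly. Their poses are not given: they have to be found in the camera images.
- tin: Closed round metal sample tin, 77 mm in diameter, 72 mm high to its lid top, weight unknown (under 1 kg). One rigid piece with a steel stirrup on the lid and a black grip above it, 161 mm high in all. Starts upright on the table. Origin: centre of its underside, z up. The stirrup's window, below its bar, is open along x, the same from both sides.
- tin_bar (a point): Centre (on the axis) of the stirrup's round bar, 8 mm thick, along y, 110 mm above the tin's underside. Axes as the tin's. The bar joins two legs 10 mm (x) by 4 mm (y) at y = +-15 mm. Window below it: 26 mm wide between the legs, 34 mm high, from the lid (38 mm below this point) to the bar's underside (4 mm below).
- tin_grip (a point): Point in the black grip, 144 mm above the tin's underside and 34 mm above the bar's axis. The grip is a block 26 mm (x) by 14 mm (y), from 117 to 161 mm above the underside; the fingers close along its y. With the pads' middle (TCP) at this point, fingertips 19 mm lower stay clear of the hook when the tin hangs. Axes as the tin's.
- scale: Bench spring scale, fixed: grey base plate (x -160 to +55 mm, 110 mm wide, 20 mm high), at its rear a grey housing (x -16 to +40 mm, 100 mm wide, 117 mm high) with a white graduated plate; a steel plunger rises from it and carries the hook arm towards -x. Origin on the table below the plunger; -x points roughly to the robot, z up. Nothing stands above the hook.
- hook_seat (a point): Where the axis of the tin's bar lies when at rest in the hook's 90 degree V groove; moves with the hook. Unloaded: 115 mm in front (-x) of the scale's origin, 185 mm above the table. Axes as the scale's; the groove runs along y, 14 mm wide. Behind it (+x) a steel arm 12 mm wide, its top 1 mm below this point. The hook's lowest part is 13 mm below this point.
- hook_tip (a point): Upturned front lip of the hook, 14 mm wide; moves with the hook. This point is 12.5 mm in front (-x) of the seat and 6.5 mm above it; the metal reaches 16 mm in front of the seat and 7 mm above it. The stirrup's window goes over this tip from the front, moving towards the scale's +x, then the bar is lowered into the V.
- hook (a joint): Travel of the sprung hook in m: 0 unloaded, grows as it sinks, stop at 0.055. It sinks 5 mm per newton (200 N/m) and is lightly damped: it bounces, about 3 swings a second, if its load changes suddenly. It tells the tin's weight only when nobody holds the tin; while a hand holds the hung tin the hook just follows the hand.
- tray: Shallow wooden tray, fixed, 135 mm (its x) by 200 mm (its y), rim 6 mm thick and 18 mm high, floor 3 mm above the table. Origin: centre of its underside. The tin belongs anywhere upright on its floor.
- loupe: Black loupe, 36 mm across, 27 mm high; bystander. Origin under its centre.
- ammonite: Small coiled fossil, 40 x 48 x 14 mm; bystander. Origin under its centre.
- vertebra: Small light-brown fossil vertebra, 33 mm across, 18 mm high; bystander. Origin under its centre.
- bone_knuckle: Small light-brown fossil bone, 22 x 56 x 20 mm; bystander. Origin under its centre.

How it is judged:
By the outcome, as a careful person would: the job done as asked, in the order asked, and still so for the second after the job is handed in, with the robot touching nothing.
It also fails if it takes over 67 s, if anything falls off the work surface, if the arm or the gripper's body presses on something with over 40 N, if the wrist force passes 120 N, or if a joint passes its speed limit or range.

## Working session

There is one attempt and no reset: what is moved stays moved. The work goes in short steps, Python scripts to look and compute and a shell command to move; the robot and the scene stay as the last step left them, time stands still between calls to the robot, and variables do not carry over. Pictures are saved under pics/ and viewed, at most 10 in all, crops included, and the job is handed in when it is done.

```bash
mkdir -p pics && ls && python3 - <<'E'
from bench import arm
import cv2,numpy as np
s=arm.read_state();print(s)
for n in("scene","side"):
    d=arm.get_image(n);cv2.imwrite(f"pics/{n}0.png",d["image"][:,:,::-1])
    print(n,d["fx"],d["fy"],d["cx"],d["cy"],d["xyz"],np.round(d["rotation"],4).tolist())
E
```

```text
pics
{'clock': 0.0, 'joints': array([ 2.58604611e-01,  3.85571417e-01,  6.60896760e-03, -5.15364985e-04,
       -1.19402174e+00, -2.58580338e-01]), 'joint_vel': array([-0.00274052, -0.00100715, -0.00085824,  0.00163198, -0.00018211,
        0.00039901]), 'joint_efforts': array([-9.55001960e-04, -3.92286408e+01,  1.88399577e+01,  4.18616563e+00,
       -4.72148502e-03,  8.27910434e-07]), 'position': array([6.24442367e+02, 2.43083749e-02, 2.48903558e+02]), 'ee_rot': array([-0.70704769,  0.70716498,  0.00075703, -0.0008252 ]), 'contact_force': array([-0.40996064, -0.1212866 ,  0.1457753 ]), 'wrist_torque': array([ 0.00172834, -0.02433553,  0.05082273]), 'grasp_force': 0.0, 'gripper_width': 85.26933926937967}
scene 512.6918871278347 512.6918871278347 320.80380025516155 238.63064390292666 [  85.58777314 -621.2591607   988.55296046] [0.8718, -0.3245, 0.1179, -0.3475]
side 507.60465103702086 507.60465103702086 316.3923499640862 243.52602205308924 [ 560.05083242 -752.56962403  758.50012482] [0.9033, -0.0198, 0.0204, -0.4281]
```

View pics/scene0.png

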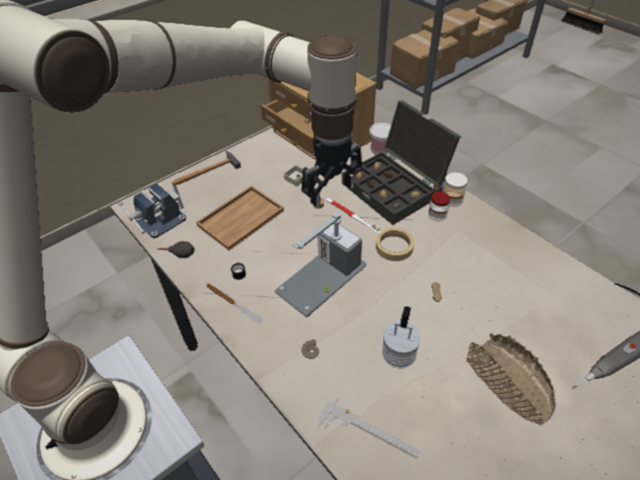

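View pics/side0.png

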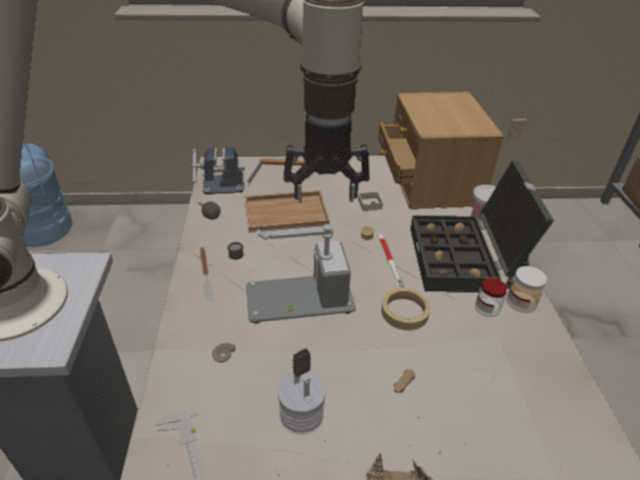

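```bash
python3 - <<'E'
import cv2
a=cv2.imread("pics/scene0.png")[205:375,270:440]
b=cv2.imread("pics/side0.png")[220:440,235:365]
cv2.imwrite("pics/c1.png",cv2.resize(a,(595,595),interpolation=cv2.INTER_CUBIC)) #3.5x
c=cv2.imread("pics/side0.png")[180:330,235:380]
cv2.imwrite("pics/c2.png",cv2.resize(c,(580,600),interpolation=cv2.INTER_CUBIC)) #4x
d=cv2.imread("pics/side0.png")[340:440,260:345]
cv2.imwrite("pics/c3.png",cv2.resize(d,(510,600),interpolation=cv2.INTER_CUBIC)) #6x
E
```

```text
(no output)
```

View pics/c1.png

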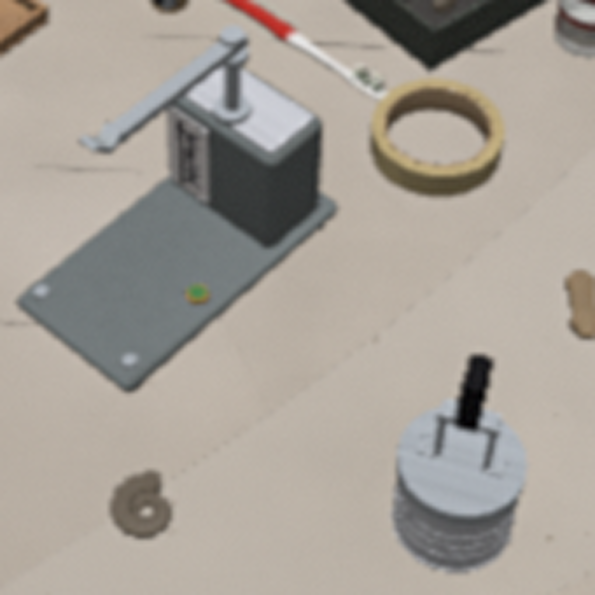

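View pics/c2.png

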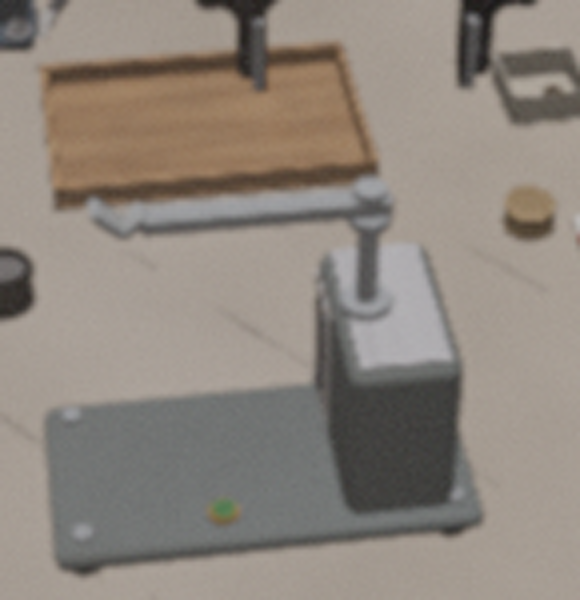

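View pics/c3.png

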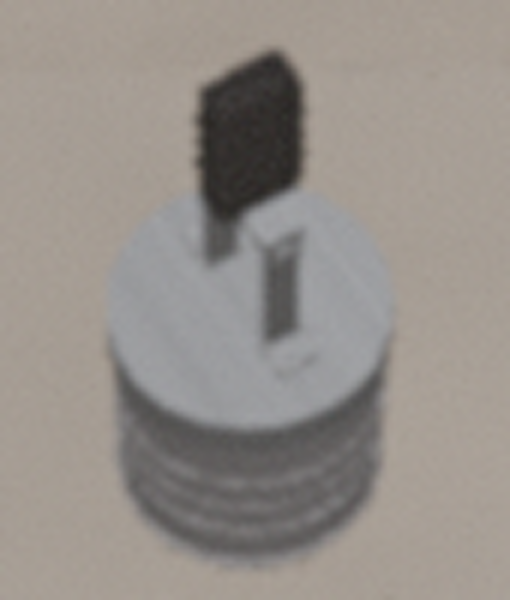

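```bash
cat >h.py <<'E'
import numpy as np
from scipy.spatial.transform import Rotation as R
C={"scene":(512.692,320.804,238.631,[85.588,-621.259,988.553],[0.8718,-0.3245,0.1179,-0.3475]),
"side":(507.605,316.392,243.526,[560.051,-752.570,758.500],[0.9033,-0.0198,0.0204,-0.4281])}
def ray(n,p):
    f,cx,cy,o,q=C[n];d=R.from_quat(q).apply([(p[0]-cx)/f,(p[1]-cy)/f,1]);return np.array(o),d
def plane(n,p,z):
    o,d=ray(n,p);return o+d*(z-o[2])/d[2]
def tri(p1,p2):
    A=[];b=[]
    for n,p in(("scene",p1),("side",p2)):
        o,d=ray(n,p);d=d/np.linalg.norm(d);P=np.eye(3)-np.outer(d,d);A.append(P);b.append(P@o)
    return np.linalg.lstsq(np.vstack(A),np.hstack(b),rcond=None)[0]
c1=lambda u,v:((u+.5)/3.5-.5+270,(v+.5)/3.5-.5+205)
c2=lambda u,v:((u+.5)/4-.5+235,(v+.5)/4-.5+180)
c3=lambda u,v:((u+.5)/6-.5+260,(v+.5)/6-.5+340)
E
python3 - <<'E'
from h import *
np.set_printoptions(precision=1,suppress=True)
P=lambda *a:print(*a)
for l,a,b in(("far",(20,302),(47,412)),("near",(128,383),(60,556)),("rear",(335,207),(478,518))):
    P("plate",l,plane("scene",c1(*a),20),plane("side",c2(*b),20))
P("tip",tri(c1(85,142),c2(95,206)),"V",tri(c1(108,148),c2(128,232)),"plunger",tri(c1(234,37),c2(370,186)))
P("lid",plane("scene",c1(461,460),72),plane("side",c3(250,310),72))
P("legs scene",plane("scene",c1(437,453),72),plane("scene",c1(487,466),72))
P("legs side",plane("side",c3(220,262),72),plane("side",c3(282,343),72))
P("grip edge side",plane("side",c3(203,90),161),plane("side",c3(280,54),161))
P("grip top",tri(c1(482,358),c3(250,70)))
for a in((43,70),(342,47),(375,165),(55,190)):P("tray",plane("side",c2(*a),18))
E
```

```text
plate far [466.7  22.7  20. ] [469.4  24.4  20. ]
plate near [480.  -76.4  20. ] [481.  -76.9  20. ]
plate rear [684.4 -57.   20. ] [687.  -58.9  20. ]
tip [504.2 -16.4 186.7] V [518.7 -19.6 173.6] plunger [630.2 -10.4 190.3]
lid [ 572.6 -277.9   72. ] [ 575.  -280.8   72. ]
legs scene [ 565.4 -265.2   72. ] [ 581.1 -290.8   72. ]
legs side [ 567.5 -265.6   72. ] [ 583.  -291.1   72. ]
grip edge side [ 563.5 -278.9  161. ] [ 582.7 -268.5  161. ]
grip top [ 575.7 -278.4  169.9]
tray [449.6 346.2  18. ]
tray [644.5 368.6  18. ]
tray [656.9 238.1  18. ]
tray [463.7 218.3  18. ]
```

The side and scene views show the tin at about (574, -279), with its stirrup yawed about 30°. The scale is yawed about 5.5° with its hook near (517, -20), and the tray is centred near (554, 293). I'm moving above the tin now.

```bash
python3 -m pendant '[[0.04,0.007,0,0,0,0,0.085],[0.04,0.007,0,0,0,0,0.085],[0.04,0.007,0,0,0,0,0.085],[0.04,0.007,0,0,0,0,0.085],[0.04,0.007,0,0,0,0,0.085],[0.04,0.007,0,0,0,0,0.085],[0.04,0.007,0,0,0,0,0.085],[0,0,0,0,0,8.5,0.085],[0,0,0,0,0,8.5,0.085],[0,0,0,0,0,8.5,0.085],[0,0,0,0,0,8.5,0.085],[0,0,0,0,0,8.5,0.085]]'
python3 -m pendant '[[0,0,0,0,0,8.5,0.085],[0,0,0,0,0,8.5,0.085],[0,0,0,0,0,0,0.085],[0,0,0,0,0,0,0.085]]'
cat >>h.py <<'E'
def st():
    from bench import arm
    s=arm.read_state();M=R.from_quat(s["ee_rot"]).as_matrix()
    yaw=np.degrees(np.arctan2(M[1,1],M[0,1]))
    print("t%.1f"%s["clock"],"pos",np.round(s["position"],1),"tooly yaw %.1f"%yaw,"tz",np.round(M[:,2],3),"F",np.round(s["contact_force"],2),"w%.1f"%s["gripper_width"],"g%.1f"%s["grasp_force"],"j",np.round(s["joints"],2))
    return s,M
def tool(dw):
    s,M=st();print("tool shift",np.round(M.T@np.array(dw),1))
E
python3 - <<'E'
from h import *
from bench import arm
import cv2
s,M=st();print("shift to tin",M.T@(np.array([574,-279,144])-s["position"]))
d=arm.get_image("wrist");cv2.imwrite("pics/w1.png",d["image"][:,:,::-1]);print({k:d[k] for k in d if k!="image"})
np.savez("w1",**d)
E
```

```text
clock: 1.3
position: [575.7, -280.0, 249.3]
ee_rot: [-0.4, 0.917, 0.0, -0.0]
contact_force: [-0.5, 1.1, 0.1]
gripper_width: 84.9
grasp_force: 0.0
clock: 1.7
position: [575.8, -279.9, 249.6]
ee_rot: [-0.265, 0.964, 0.0, -0.0]
contact_force: [0.3, -0.8, -0.3]
gripper_width: 84.8
grasp_force: 0.0
t1.7 pos [ 575.8 -279.9  249.6] tooly yaw 120.7 tz [-0.001  0.    -1.   ] F [ 0.35 -0.85 -0.33] w84.8 g0.0 j [-0.2   0.41  0.05 -0.   -1.21 -0.84]
shift to tin [  1.04719102   1.6200182  105.57580144]
{'fx': 375.11881324899883, 'fy': 375.11881324899883, 'cx': 322.48129563803195, 'cy': 239.30260864241652, 'xyz': array([ 513.91511002, -318.58429525,  373.60742657]), 'rotation': array([0.48980623, 0.85952121, 0.12718177, 0.07167942])}
```

View pics/w1.png

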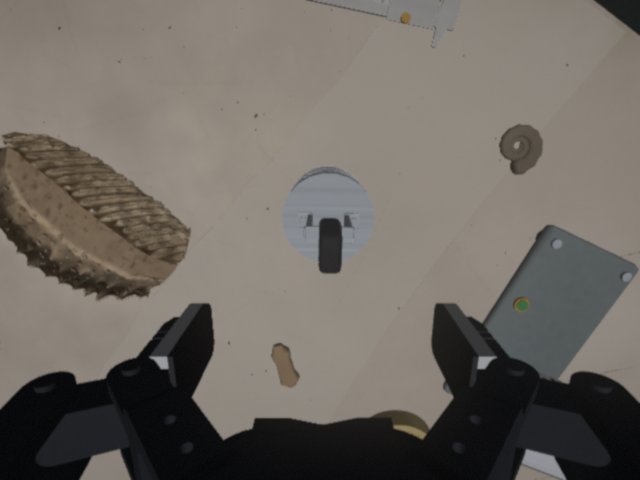

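```bash
python3 - <<'E'
from h import *
d=np.load("w1.npz");Rm=R.from_quat(d["rotation"])
def pl(p,z):
    v=Rm.apply([(p[0]-d["cx"])/d["fx"],(p[1]-d["cy"])/d["fy"],1]);return d["xyz"]+v*(z-d["xyz"][2])/v[2]
a=[pl((328.5,217),72),pl((330.5,222),161),pl((330.5,271),161),pl((349,225),72),pl((307,226),72)]
print(np.round(a,1))
s,M=st()
for q in(a[0],(a[1]+a[2])/2):print(M.T@(q-s["position"]))
E
```

```text
[[ 572.9 -277.4   72. ]
 [ 557.5 -287.   161. ]
 [ 583.8 -271.2  161. ]
 [ 570.1 -259.2   72. ]
 [ 588.6 -288.8   72. ]]
t1.8 pos [ 575.9 -279.9  249.7] tooly yaw 120.6 tz [-0.001  0.    -1.   ] F [-0.29  0.35  0.71] w84.7 g0.0 j [-0.2   0.41  0.05 -0.   -1.21 -0.84]
[  1.1750394    3.62196275 177.68156679]
[ 4.0591523   3.35479528 88.6824716 ]
```

```bash
python3 -m pendant '[[0.002,0.003,0.01,0,0,0,0.06],[0,0,0.02,0,0,0,0.05],[0,0,0.02,0,0,0,0.05],[0,0,0.02,0,0,0,0.04],[0,0,0.02,0,0,0,0.04],[0,0,0.01,0,0,0,0.04],[0,0,0.005,0,0,0,0.03],[0,0,0,0,0,0,0.02],[0,0,0,0,0,0,0.012],[0,0,0,0,0,0,0],[0,0,0,0,0,0,0],[0,0,0,0,0,0,0]]'; python3 - <<'E'
from h import *
st()
E
```

```text
clock: 2.95
position: [572.7, -278.3, 145.2]
ee_rot: [-0.263, 0.965, 0.0, 0.0]
contact_force: [-0.9, 0.5, -2.6]
gripper_width: 13.5
grasp_force: 58.6
t3.0 pos [ 572.7 -278.3  145.2] tooly yaw 120.5 tz [ 0.  0. -1.] F [-0.88  0.49 -2.63] w13.5 g58.6 j [-0.2   0.49 -0.1  -0.   -0.98 -0.84]
```

```bash
python3 -m pendant '[[0,0,-0.006,0,0,0,0],[0,0,-0.013,0,0,5,0],[0,0,-0.02,0,0,5,0],[0,0,-0.02,0,0,5,0],[0,0,-0.02,0,0,5,0],[0,0,-0.014,0,0,5,0],[0.015,0,0,0,0,0,0],[0.025,0,0,0,0,0,0],[0.03,0,0,0,0,0,0],[0.023,0.005,0,0,0,0,0],[0.01,0.015,0,0,0,0,0],[0,0.025,0,0,0,0,0]]' && python3 -m pendant '[[0,0.034,0,0,0,0,0],[0,0.034,0,0,0,0,0],[0,0.034,0,0,0,0,0],[0,0.034,0,0,0,0,0],[0,0.034,0,0,0,0,0],[0,0.025,0,0,0,0,0],[0,0.015,0,0,0,0,0],[0,0.009,0,0,0,0,0],[0,0,0,0,0,0,0],[0,0,0,0,0,0,0],[0,0,0,0,0,0,0],[0,0,0,0,0,0,0]]'; python3 - <<'E'
from h import *
from bench import arm
import cv2
st()
for n in("scene","side","wrist"):
    d=arm.get_image(n);cv2.imwrite(f"pics/{n}2.png",d["image"][:,:,::-1]);np.savez(n+"2",**d)
    if n=="wrist":print(d["xyz"],d["rotation"])
st()
a=cv2.imread("pics/scene2.png")[190:310,250:370];b=cv2.imread("pics/side2.png")[180:300,210:330]
w=cv2.imread("pics/wrist2.png")
cv2.imwrite("pics/m2.png",np.hstack([cv2.resize(x,(400,400),interpolation=cv2.INTER_CUBIC) for x in(a,b)]))
E
```

```text
clock: 4.15
position: [464.1, -244.0, 238.4]
ee_rot: [-0.046, 0.999, -0.0, -0.0]
contact_force: [1.2, 0.2, -3.9]
gripper_width: 13.5
grasp_force: 58.8
clock: 5.35
position: [444.9, -26.1, 237.9]
ee_rot: [-0.047, 0.999, -0.0, -0.0]
contact_force: [0.6, -0.2, -3.0]
gripper_width: 13.5
grasp_force: 59.0
t5.3 pos [444.9 -26.1 237.9] tooly yaw 95.4 tz [-0. -0. -1.] F [ 0.64 -0.16 -3.02] w13.5 g59.0 j [ 0.31  0.09 -0.43  0.   -1.06 -1.78]
[373.04010413 -34.27034677 361.93274108] [0.66573949 0.73178841 0.10841144 0.09758904]
t5.5 pos [444.9 -25.9 237.9] tooly yaw 95.5 tz [-0. -0. -1.] F [ 0.26 -0.59 -4.41] w13.1 g59.0 j [ 0.31  0.09 -0.43 -0.   -1.06 -1.78]
```

View pics/m2.png

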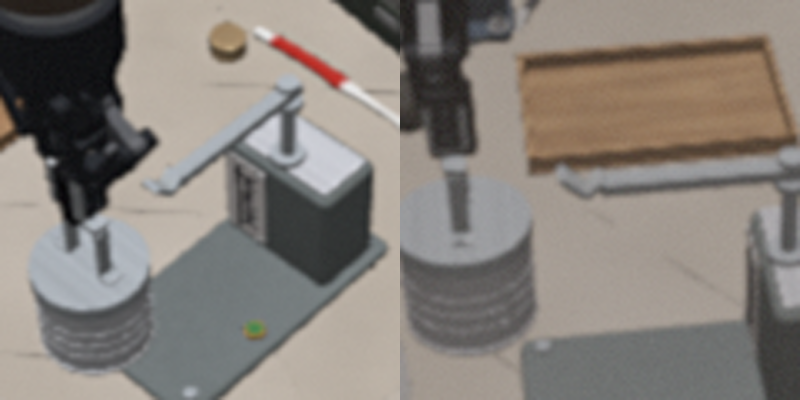

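View pics/wrist2.png

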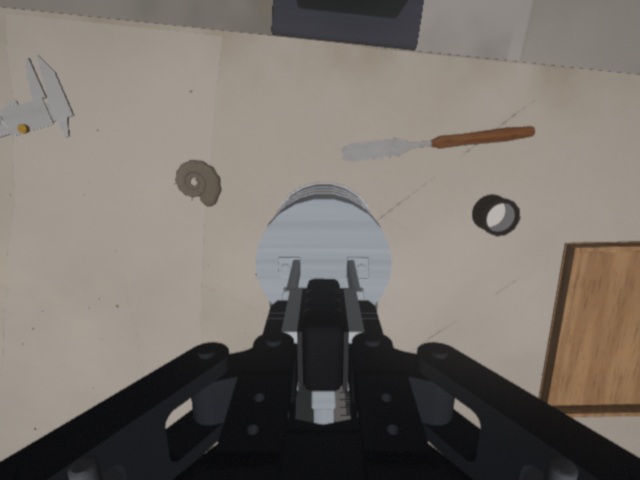

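```bash
cat >>h.py <<'E'
def proj(n,p):
    f,cx,cy,o,q=C[n];v=R.from_quat(q).inv().apply(np.array(p)-o);return np.array([cx+f*v[0]/v[2],cy+f*v[1]/v[2]])
E
python3 - <<'E'
from h import *
np.set_printoptions(precision=0,suppress=True)
y=np.radians(5.5);c,s=np.cos(y),np.sin(y)
O=np.array([515,-22.5,185])
for nm,l in(("lipL",(-14,7,7)),("lipR",(-14,-7,7)),("Vbot",(0,-7,-6)),("armL start",(12,6,-1)),("armR start",(12,-6,-1)),("armbot R",(12,-6,-13)),("plungtop",(115,0,5)),):
    p=O+[c*l[0]-s*l[1],s*l[0]+c*l[1],l[2]]
    print(nm,(proj("scene",p)-[250,190])/.3,(proj("side",p)-[210,180])/.3+[400,0])
# sanity: tin points, held
T=np.array([444.9,-26,0])
for nm,l in(("barL",(0,15,238-35+4)),("barR",(0,-15,238-35+4)),("legR base",(0,-15,238-144-1.2+72)),):
    p=T+[c*l[0]-s*l[1],s*l[0]+c*l[1],l[2]]
    print(nm,(proj("scene",p)-[250,190])/.3,(proj("side",p)-[210,180])/.3+[400,0])
E
```

```text
lipL [142. 181.] [553. 164.]
lipR [157. 192.] [555. 180.]
Vbot [174. 194.] [582. 197.]
armL start [173. 168.] [601. 174.]
armR start [186. 177.] [603. 187.]
armbot R [187. 190.] [604. 204.]
plungtop [289.  84.] [788. 157.]
barL [ 61. 204.] [446. 138.]
barR [ 95. 230.] [447. 172.]
legR base [100. 274.] [454. 233.]
```

Measured against the held tin, the hook seat comes out near (515.5, -22), and the arm is laterally in line (wrist column 324). I'm passing the window over the tip.

```bash
python3 -m pendant '[[-0.005,-0.0005,0,0,0,0,0],[-0.01,-0.0005,0,0,0,0,0],[-0.01,-0.0005,0,0,0,0,0],[-0.01,0,0,0,0,0,0],[-0.01,0,0,0,0,0,0],[-0.01,0,0,0,0,0,0],[-0.008,0,0,0,0,0,0],[-0.005,0,0,0,0,0,0],[-0.0025,0,0,0,0,0,0],[0,0,0,0,0,0,0],[0,0,0,0,0,0,0],[0,0,0,0,0,0,0]]'; python3 - <<'E'
from h import *
from bench import arm
import cv2
st();F=[]
for n in("scene","side")*4:
    d=arm.get_image(n);F.append(arm.read_state()["contact_force"]);
    cv2.imwrite(f"pics/{n}3.png",d["image"][:,:,::-1])
print(np.mean(F,0),np.std(F,0))
a=cv2.imread("pics/scene3.png")[190:290,260:360];b=cv2.imread("pics/side3.png")[180:280,230:330]
cv2.imwrite("pics/m3.png",np.hstack([cv2.resize(x,(400,400),interpolation=cv2.INTER_CUBIC) for x in(a,b)]))
E
```

```text
clock: 6.7
position: [514.9, -20.3, 238.1]
ee_rot: [-0.048, 0.999, 0.0, -0.0]
contact_force: [0.6, 0.4, -3.3]
gripper_width: 13.4
grasp_force: 58.9
t6.7 pos [514.9 -20.3 238.1] tooly yaw 95.5 tz [-0.  0. -1.] F [ 0.62  0.42 -3.32] w13.4 g58.9 j [ 0.28  0.21 -0.28 -0.   -1.09 -1.75]
[-0.14320181  0.15966772 -3.46238249] [0.53508836 0.52459201 0.46100462]
```

View pics/m3.png

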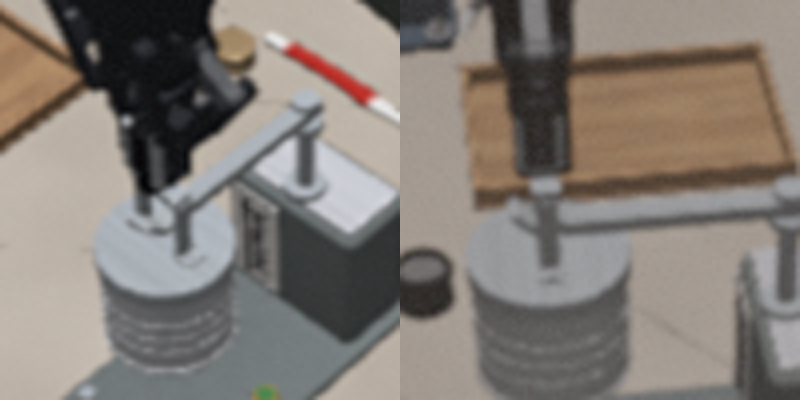

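```bash
python3 -m pendant '[[0.001,0,0.003,0,0,0,0],[0,0,0.003,0,0,0,0],[0,0,0.003,0,0,0,0],[0,0,0.002,0,0,0,0],[0,0,0.001,0,0,0,0],[0,0,0.001,0,0,0,0],[0,0,0.0005,0,0,0,0],[0,0,0.0005,0,0,0,0],[0,0,0.0005,0,0,0,0],[0,0,0.0005,0,0,0,0],[0,0,0.0005,0,0,0,0],[0,0,0.0005,0,0,0,0]]'; python3 -m pendant '[[0,0,0.0005,0,0,0,0],[0,0,0.0005,0,0,0,0],[0,0,0.0005,0,0,0,0],[0,0,0.0005,0,0,0,0],[0,0,0.0005,0,0,0,0],[0,0,0.0005,0,0,0,0],[0,0,0.0005,0,0,0,0],[0,0,0.0005,0,0,0,0],[0,0,0.0005,0,0,0,0],[0,0,0.0005,0,0,0,0],[0,0,0.0005,0,0,0,0],[0,0,0.0005,0,0,0,0]]'
cat >>h.py <<'E'
def favg(k=8,n="side"):
    from bench import arm
    F=[]
    for i in range(k): d=arm.get_image(n);F.append(arm.read_state()["contact_force"])
    print("Favg",np.round(np.mean(F,0),2),"+-",np.round(np.std(F,0)/k**.5,2));st()
    return d
E
python3 -c "
from h import *
favg(6)"
```

```text
clock: 8.3
position: [514.3, -20.3, 222.0]
ee_rot: [-0.048, 0.999, 0.0, 0.0]
contact_force: [-0.4, 0.1, -3.7]
gripper_width: 12.7
grasp_force: 58.9
clock: 9.5
position: [514.2, -20.3, 216.0]
ee_rot: [-0.048, 0.999, -0.0, 0.0]
contact_force: [-0.1, -0.6, -3.3]
gripper_width: 13.1
grasp_force: 59.0
Favg [-0.12 -0.11 -2.6 ] +- [0.08 0.11 0.19]
t9.8 pos [514.2 -20.3 216. ] tooly yaw 95.5 tz [-0. -0. -1.] F [-0.32 -0.63 -2.91] w13.3 g59.0 j [ 0.28  0.23 -0.31  0.   -1.03 -1.75]
```

```bash
python3 -m pendant '[[0,0,0.0005,0,0,0,0],[0,0,0.0008,0,0,0,0],[0,0,0.0008,0,0,0,0],[0,0,0.0008,0,0,0,0],[0,0,0.0008,0,0,0,0],[0,0,0.0008,0,0,0,0],[0,0,0.0008,0,0,0,0],[0,0,0.0008,0,0,0,0],[0,0,0.0008,0,0,0,0],[0,0,0.0008,0,0,0,0],[0,0,0.0005,0,0,0,0],[0,0,0.0003,0,0,0,0]]'; 
python3 -c "
from h import *
favg(10)"
```

```text
clock: 11.0
position: [514.2, -20.3, 207.5]
ee_rot: [-0.048, 0.999, -0.0, -0.0]
contact_force: [-1.3, -1.0, -1.4]
gripper_width: 13.6
grasp_force: 59.1
Favg [-1.2   0.22 -1.02] +- [0.16 0.12 0.11]
t11.5 pos [514.2 -20.3 207.5] tooly yaw 95.5 tz [ 0. -0. -1.] F [-1.31  0.34 -1.  ] w13.1 g59.1 j [ 0.28  0.23 -0.32  0.   -1.01 -1.75]
```

```bash
python3 -m pendant '[[0.0003,0,0,0,0,0,0],[0.0003,0,0,0,0,0,0],[0.0003,0,0,0,0,0,0],[0.0003,0,0,0,0,0,0],[0,0,0,0,0,0,0]]'; 
python3 -c "
from h import *
favg(10)"
```

```text
clock: 12.0
position: [513.5, -20.4, 207.7]
ee_rot: [-0.048, 0.999, 0.0, 0.001]
contact_force: [0.1, 0.4, -0.8]
gripper_width: 13.4
grasp_force: 59.3
Favg [ 0.73  0.1  -1.03] +- [0.16 0.16 0.15]
t12.5 pos [513.4 -20.4 207.7] tooly yaw 95.5 tz [ 0.001  0.    -1.   ] F [ 1.45 -0.45 -1.67] w13.3 g59.3 j [ 0.28  0.23 -0.33  0.   -1.01 -1.75]
```

```bash
python3 -m pendant '[[-0.0004,0,0,0,0,0,0],[0,0,0.0003,0,0,0,0],[0,0,0.0005,0,0,0,0],[0,0,0.0005,0,0,0,0],[0,0,0.0005,0,0,0,0],[0,0,0.0005,0,0,0,0],[0,0,0.0005,0,0,0,0],[0,0,0.0004,0,0,0,0],[0,0,0.0003,0,0,0,0],[0,0,0,0,0,0,0]]'; 
python3 -c "
from h import *
favg(20)"
```

```text
clock: 13.5
position: [513.5, -20.4, 204.0]
ee_rot: [-0.048, 0.999, 0.0, 0.0]
contact_force: [0.5, 0.2, -1.1]
gripper_width: 13.5
grasp_force: 59.3
Favg [ 0.6   0.16 -0.54] +- [0.11 0.12 0.11]
t14.5 pos [513.4 -20.4 204. ] tooly yaw 95.5 tz [ 0.  0. -1.] F [ 0.16  0.39 -0.62] w13.7 g59.3 j [ 0.28  0.24 -0.33 -0.   -1.   -1.75]
```

```bash
python3 -m pendant '[[-0.0003,0,0.0003,0,0,0,0],[0,0,0.0004,0,0,0,0],[0,0,0.0005,0,0,0,0],[0,0,0.0004,0,0,0,0],[0,0,0.0004,0,0,0,0],[0,0,0.0003,0,0,0,0],[0,0,0,0,0,0,0]]'; 
python3 -c "
from h import *
favg(40)"
```

```text
clock: 15.2
position: [513.5, -20.4, 201.6]
ee_rot: [-0.048, 0.999, -0.0, -0.0]
contact_force: [0.8, 1.4, 0.6]
gripper_width: 13.3
grasp_force: 59.3
Favg [-1.58  0.48  0.15] +- [0.09 0.06 0.1 ]
t17.2 pos [513.6 -20.4 201.6] tooly yaw 95.5 tz [-0. -0. -1.] F [-1.74  0.2   0.32] w13.1 g59.4 j [ 0.28  0.24 -0.33 -0.   -1.   -1.75]
```

```bash
python3 -m pendant '[[0.0002,0,-0.0002,0,0,0,0],[0,0,-0.0002,0,0,0,0],[0,0,0,0,0,0,0]]'; 
python3 -c "
from h import *
favg(40)"
```

```text
clock: 17.5
position: [513.6, -20.4, 202.2]
ee_rot: [-0.048, 0.999, 0.0, 0.0]
contact_force: [-0.6, -0.0, -0.2]
gripper_width: 13.3
grasp_force: 59.4
Favg [-1.73  0.22  0.02] +- [0.09 0.08 0.08]
t19.5 pos [513.6 -20.4 202.1] tooly yaw 95.5 tz [ 0.  0. -1.] F [-1.59  1.21 -0.53] w13.2 g59.4 j [ 0.28  0.24 -0.33  0.   -1.   -1.75]
```

```bash
python3 -m pendant '[[0.0003,0,0,0,0,0,0],[0,0,0,0,0,0,0]]'; 
python3 -c "
from h import *
favg(24)"
```

```text
clock: 19.7
position: [513.5, -20.4, 202.2]
ee_rot: [-0.048, 0.999, 0.0, 0.0]
contact_force: [-0.4, 0.8, 0.0]
gripper_width: 13.3
grasp_force: 59.4
Favg [0.33 0.18 0.12] +- [0.13 0.09 0.08]
t20.9 pos [513.4 -20.4 202.2] tooly yaw 95.5 tz [ 0.001  0.    -1.   ] F [ 1.32 -0.06  0.23] w13.0 g59.4 j [ 0.28  0.24 -0.33  0.   -1.   -1.75]
```

```bash
python3 -m pendant '[[0,0,0,0,0,0,0.015],[0,0,0,0,0,0,0.018],[0,0,0,0,0,0,0.024],[0,0,0,0,0,0,0.03],[0,0,0,0,0,0,0.04],[0,0,0,0,0,0,0.05],[0,0,0,0,0,0,0.05],[0,0,0,0,0,0,0.05],[0,0,0,0,0,0,0.05],[0,0,0,0,0,0,0.05],[0,0,0,0,0,0,0.05],[0,0,0,0,0,0,0.05]]'; 
python3 - <<'E'
from h import *
from bench import arm
import cv2
f=[]
for i in range(12):
    g=cv2.cvtColor(arm.get_image("side")["image"],cv2.COLOR_RGB2GRAY).astype(np.float32)[180:300,240:345];f.append(g)
print([np.round(cv2.phaseCorrelate(f[0][50:,15:55],x[50:,15:55])[0],2).tolist() for x in f[1:]])
cv2.imwrite("pics/h4.png",f[-1]);st()
E
```

```text
clock: 22.1
position: [513.2, -20.4, 202.1]
ee_rot: [-0.048, 0.999, -0.0, -0.0]
contact_force: [-0.2, -0.0, -0.2]
gripper_width: 50.0
grasp_force: 0.0
[[0.05, 0.05], [0.04, 0.04], [0.0, 0.05], [-0.03, 0.06], [-0.05, 0.04], [-0.01, 0.06], [-0.02, 0.03], [-0.03, -0.02], [0.01, 0.07], [-0.03, 0.05], [-0.03, 0.05]]
t22.7 pos [513.2 -20.4 202.1] tooly yaw 95.5 tz [ 0.  0. -1.] F [ 0.09  0.3  -0.39] w50.0 g0.0 j [ 0.28  0.24 -0.33 -0.   -1.   -1.75][ WARN:0@5.696] global loadsave.cpp:1063 imwrite_ Unsupported depth image for selected encoder is fallbacked to CV_8U.
```

```bash
python3 -m pendant '[[0,0,0,0,0,0,0.05],[0,0,0,0,0,0,0.05],[0,0,0,0,0,0,0.05],[0,0,0,0,0,0,0.05],[0,0,0,0,0,0,0.05],[0,0,0,0,0,0,0.05],[0,0,0,0,0,0,0.05],[0,0,0,0,0,0,0.05],[0,0,0,0,0,0,0.05],[0,0,0,0,0,0,0.05],[0,0,0,0,0,0,0.05],[0,0,0,0,0,0,0.05]]'; python3 - <<'E'
from h import *
import cv2
d=favg(30);cv2.imwrite("pics/side5.png",d["image"][:,:,::-1])
E
python3 -m pendant '[[0,0,0,0,0,0,0.04],[0,0,0,0,0,0,0.03],[0,0,0,0,0,0,0.024],[0,0,0,0,0,0,0.019],[0,0,0,0,0,0,0.017],[0,0,0,0,0,0,0.015],[0,0,0,0,0,0,0.014],[0,0,0,0,0,0,0.013],[0,0,0,0,0,0,0],[0,0,0,0,0,0,0],[0,0,0,0,0,0,0]]'; python3 -c "
from h import *
favg(10)"
```

```text
clock: 23.9
position: [513.2, -20.4, 202.1]
ee_rot: [-0.048, 0.999, 0.0, -0.0]
contact_force: [0.6, 0.2, -0.0]
gripper_width: 50.2
grasp_force: 0.0
clock: 26.2
position: [513.2, -20.3, 202.1]
ee_rot: [-0.048, 0.999, 0.0, 0.0]
contact_force: [-0.1, 0.6, 0.6]
gripper_width: 13.4
grasp_force: 58.4Traceback (most recent call last):
  File "<stdin>", line 3, in <module>
  File "h.py", line 30, in favg
    for i in range(k): d=arm.get_image(n);F.append(arm.read_state()["contact_force"])
                         ~~~~~~~~~~~~~^^^
ValueError: 200 camera calls are used up
Traceback (most recent call last):
  File "h.py", line 30, in favg
    for i in range(k): d=arm.get_image(n);F.append(arm.read_state()["contact_force"])
                         ~~~~~~~~~~~~~^^^
ValueError: 200 camera calls are used up
```

```bash
python3 -m pendant '[[0,0,-0.0003,0,0,0,0],[0,0,-0.0005,0,0,0,0],[0,0,-0.0008,0,0,0,0],[0,0,-0.0008,0,0,0,0],[0,0,-0.0008,0,0,0,0],[0,0,-0.0008,0,0,0,0],[0,0,-0.0008,0,0,0,0],[0,0,-0.0008,0,0,0,0],[0,0,-0.0008,0,0,0,0],[0,0,-0.0008,0,0,0,0],[0,0,-0.0008,0,0,0,0],[0,0,-0.0008,0,0,0,0]]' && python3 -m pendant '[[0,0,-0.0008,0,0,0,0],[0,0,-0.0008,0,0,0,0],[0,0,-0.0008,0,0,0,0],[0,0,-0.0008,0,0,0,0],[0,0,-0.0008,0,0,0,0],[0,0,-0.0006,0,0,0,0],[0,0,-0.0005,0,0,0,0],[0,0,-0.0005,0,0,0,0],[0,0,-0.0005,0,0,0,0],[0,0,-0.0004,0,0,0,0],[0,0,-0.0004,0,0,0,0],[0,0,-0.0003,0,0,0,0]]'
```

```text
clock: 27.4
position: [513.2, -20.4, 210.9]
ee_rot: [-0.048, 0.999, 0.0, -0.0]
contact_force: [-0.3, 2.1, -1.5]
gripper_width: 13.6
grasp_force: 58.3
clock: 28.6
position: [513.1, -20.5, 218.1]
ee_rot: [-0.048, 0.999, -0.0, -0.0]
contact_force: [0.7, 0.4, -3.5]
gripper_width: 13.3
grasp_force: 58.3
```

```bash
python3 -m pendant '[[0,0,-0.0004,0,0,0,0],[0,0,-0.0004,0,0,0,0],[0,0,-0.0004,0,0,0,0],[0,0,-0.0004,0,0,0,0],[0,0,-0.0004,0,0,0,0],[0,0,-0.0004,0,0,0,0],[0,0,-0.0004,0,0,0,0],[0,0,-0.0005,0,0,0,0],[0,0,-0.0005,0,0,0,0],[0,0,-0.0005,0,0,0,0],[0,0,-0.001,0,0,0,0],[0,0,-0.001,0,0,0,0]]' && python3 -m pendant '[[0,0,-0.001,0,0,0,0],[0,0,-0.002,0,0,0,0],[0,0,-0.003,0,0,0,0],[0,0,-0.003,0,0,0,0],[0,0,-0.003,0,0,0,0],[0,0,-0.002,0,0,0,0],[0,0,0,0,0,0,0],[0,0,0,0,0,0,0]]'
```

```text
clock: 29.8
position: [513.2, -20.4, 224.5]
ee_rot: [-0.048, 0.999, -0.0, -0.0]
contact_force: [-0.1, 0.7, -2.9]
gripper_width: 13.2
grasp_force: 58.3
clock: 30.6
position: [513.1, -20.4, 238.4]
ee_rot: [-0.048, 0.999, 0.0, -0.0]
contact_force: [0.2, 0.1, -4.8]
gripper_width: 13.2
grasp_force: 58.3
```

```bash
python3 -m pendant '[[0.004,0,0,0,0,0,0],[0.008,0,0,0,0,0,0],[0.012,0,0,0,0,0,0],[0.012,0,0,0,0,0,0],[0.012,0,0,0,0,0,0],[0.012,0,0,0,0,0,0],[0.006,0,0,0,0,0,0],[0.004,0,0,0,0,0,0],[0,0.01,0,0,0,0,0],[0,0.02,0,0,0,0,0],[0,0.03,0,0,0,0,0],[0,0.034,0,0,0,0,0]]' && python3 -m pendant '[[-0.01,0.03,0,0,0,0,0],[-0.018,0.028,0,0,0,0,0],[-0.018,0.028,0,0,0,0,0],[-0.018,0.028,0,0,0,0,0],[-0.018,0.028,0,0,0,0,0],[-0.018,0.028,0,0,0,0,0],[-0.018,0.02,0,0,0,0,0],[-0.014,0.014,0,0,0,0,0],[-0.009,0.007,0,0,0,0,0],[0,0,0,0,0,0,0],[0,0,0,0,0,0,0]]'
```

```text
clock: 31.8
position: [434.8, 67.8, 238.5]
ee_rot: [-0.047, 0.999, 0.0, 0.0]
contact_force: [0.3, 0.6, -3.5]
gripper_width: 13.4
grasp_force: 58.9
clock: 32.9
position: [554.1, 289.6, 237.9]
ee_rot: [-0.048, 0.999, -0.0, -0.001]
contact_force: [-0.1, -0.7, -3.5]
gripper_width: 13.1
grasp_force: 59.0
```

```bash
python3 -m pendant '[[0,0,0.005,0,0,0,0],[0,0,0.01,0,0,0,0],[0,0,0.012,0,0,0,0],[0,0,0.012,0,0,0,0],[0,0,0.012,0,0,0,0],[0,0,0.012,0,0,0,0],[0,0,0.01,0,0,0,0],[0,0,0.006,0,0,0,0],[0,0,0.003,0,0,0,0],[0,0,0.002,0,0,0,0],[0,0,0.001,0,0,0,0],[0,0,0,0,0,0,0]]' && python3 -m pendant '[[0,0,0.0006,0,0,0,0],[0,0,0.0006,0,0,0,0],[0,0,0.0006,0,0,0,0],[0,0,0.0006,0,0,0,0],[0,0,0.0005,0,0,0,0],[0,0,0.0005,0,0,0,0],[0,0,0,0,0,0,0]]'
```

```text
clock: 34.1
position: [554.8, 290.1, 153.7]
ee_rot: [-0.048, 0.999, 0.0, 0.0]
contact_force: [-0.1, 0.2, -3.7]
gripper_width: 13.5
grasp_force: 58.9
clock: 34.8
position: [554.6, 289.9, 149.9]
ee_rot: [-0.048, 0.999, -0.0, -0.0]
contact_force: [0.1, 0.2, -4.3]
gripper_width: 13.3
grasp_force: 58.9
```

```bash
python3 -m pendant '[[0,0,0.0005,0,0,0,0],[0,0,0.0005,0,0,0,0],[0,0,0.0004,0,0,0,0],[0,0,0.0003,0,0,0,0],[0,0,0,0,0,0,0]]'
```

```text
clock: 35.3
position: [554.7, 290.0, 148.5]
ee_rot: [-0.048, 0.999, -0.0, 0.0]
contact_force: [-0.0, -0.3, -2.8]
gripper_width: 13.1
grasp_force: 59.1
```

```bash
python3 -m pendant '[[0,0,0.0003,0,0,0,0],[0,0,0.0003,0,0,0,0],[0,0,0,0,0,0,0]]'
```

```text
clock: 35.6
position: [554.8, 290.1, 148.5]
ee_rot: [-0.048, 0.999, 0.0, 0.0]
contact_force: [-1.6, 0.0, 1.4]
gripper_width: 13.0
grasp_force: 59.8
```

The force sign has flipped, so the tin is standing on the tray floor. I'm releasing and retreating upwards.

```bash
python3 -m pendant '[[0,0,0,0,0,0,0.016],[0,0,0,0,0,0,0.02],[0,0,0,0,0,0,0.03],[0,0,0,0,0,0,0.045],[0,0,0,0,0,0,0.05],[0,0,-0.01,0,0,0,0.05],[0,0,-0.02,0,0,0,0.05],[0,0,-0.03,0,0,0,0.05],[0,0,-0.03,0,0,0,0.05],[0,0,-0.02,0,0,0,0.05],[0,0,0,0,0,0,0.05],[0,0,0,0,0,0,0.05]]' && python3 -c "
from h import *
from bench import arm
st();print(arm.job_done())"
```

```text
clock: 36.8
position: [554.5, 290.0, 258.2]
ee_rot: [-0.048, 0.999, 0.001, 0.0]
contact_force: [0.1, -1.2, -0.2]
gripper_width: 49.8
grasp_force: 0.0
t36.8 pos [554.5 290.  258.2] tooly yaw 95.5 tz [ 0.     0.001 -1.   ] F [ 0.08 -1.18 -0.2 ] w49.8 g0.0 j [ 0.74  0.38  0.02 -0.   -1.21 -2.21]
the job is handed in; nothing more can be done
None
```

I handed the job in at 36.8 s: the tin hung free on the hook for over 3 s (about 3.5 N by wrist force, roughly 0.36 kg), was eased off and set down in the tray; the camera calls ran out during the hang, so the lift-off and the set-down were checked only by force and arm position.

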